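# Snap the lid onto the rivet tray

### The arm

A 7-joint arm with a two-finger parallel gripper is mounted at the origin on the work surface. World frame = base frame: x ahead of the robot, y to its left, z up, the work surface at z = 0. Lengths are in m, angles in rad, forces in N, time in s.
With the tool pointing down it reaches from about 0.425 to 1.025 m from the base axis. Payload 9.4 kg.
Tool frame: the origin (TCP) lies on the centre line of the jaws, within the pads' length; the fingertips stand manip.tcp_to_tips ahead of it and the grasp point (between the pads) is the TCP (manip.tcp_to_tips is the distance from the TCP to the fingertips, in m); z points along the fingers, y is the line along which they close (so a half turn about z gives the same grasp; the last joint's range is limited). The gripper opens to 85 mm and grips with 20 to 120 N. Pads are 22 mm wide; open, the fingers measure 114 mm over their backs; the gripper's body (76 mm by 85 mm) begins 54 mm behind the grasp point. The pads swing forward as they close: fully open they stand 13 mm farther back than shut.
Start: joints at [1.2, 0.599, -0.003, 1.599, 0.002, 0.943, -0.08], TCP at [0.21, -0.694, 0.224] pointing down, gripper open.
Joint ranges: [-2.57, 2.57], [-0.35, 1.97], [-1.29, 1.29], [0.11, 2.56], [-1.05, 4.19], [0.11, 1.86], [-2.63, 2.63]. Speed limits (rad/s): [2.22, 2.22, 3.01, 3.01, 3.14, 3.14, 3.14].

### API

Orientations are given as a unit quaternion [x, y, z, w].
In Python, from cell import manip, optics gives the robot as it stands.
- The arm moves only by the shell command python3 -m creep 'ROWS' [OPENING]. ROWS is JSON, a list of rows, each a list of 2 entries, a list of its own where there are three numbers: the shift along the tool's x, y, z in cm, then the turn about the tool's z in rad. In form: [[[x, y, z], yaw], ...]. A call has 1 to 20 rows; each row shifts and turns the commanded pose from where the row before left it, along the tool's axes as they then stand; what a row does not reach is not made up. A row lasts 1/8 s, in which the tool goes at most 62.5 mm and 10.7 degrees, less where a joint would pass 70% of its speed; a pose out of reach is approached as far as the arm can. A call with a gripper value outside its range is refused whole. OPENING is the closure in counts, from 0 (fully open) to 255 (shut), set as the call begins (- or left out, the last holds). The fingers move at their own pace and stop on an object; the grip force is fixed at half the most. Time passes only in rows, so rows that do not move let the fingers close. It gives the time, the measured TCP pose, the force, the opening and the grip force at its end, in the units of the state.
- manip.observe(): the state, without advancing time (a new reading comes with each control period).
- optics.read_camera(name): name is "scene" or "top"; returns the picture (384x512x3 uint8, red, green, blue); there is no depth.
- optics.calibration(name): a dict with "intrinsics" (3x3 intrinsics, pixels), "k1" (the pictures are not rectified: a ray, as slopes to the right and down, at radius r is drawn at 1 + k1 r^2 times it, then the intrinsics apply), "extrinsics" (4x4, takes a point from camera to world coordinates). Camera axes: x right, y down, z forward; pixel columns grow to the right and rows downward; lengths in m; the calibration is good to about 2 mm. A picture is of the moment at which its call begins. calibration takes no time and is no camera call.
- manip.job_done(): hands the job in; it is judged then, once.
The state is a dict: "clock": time; "joint_positions": joint angles; "qvel": joint speeds; "joint_torque": joint torques, N m; "tcp_pos": TCP position; "tool_rot": TCP orientation; "ft_force": force on the tool from outside, world axes, zero at the start; "ft_torque": the same for the moment, N m; "finger_gap": opening from 0.0 (shut) to 1.0 (fully open); "grasp_force": force on a finger pad.
Only numpy, scipy, OpenCV 4.12 (cv2) and the standard library are available. Lean on these libraries where they do the work, as an engineer would, in place of code of your own. Each camera call takes 0.05 s, during which the arm holds its last target. There are 200 camera calls.

### The job

Pick up the loose flat lid by its rib, put it over the open rivet tray on the bench so that the two snap hooks come up through the lid's windows, and push it straight down until both hooks click and the lid lies flush on the rim all along. Press gently, only as hard as the hooks need, because the tray is thin plastic; then let go and leave the tin, hammer and awl where they are.

Things in the scene. Friction and masses are not known exactly. Their poses are not given: they have to be found in the camera images.
- tray: open grey plastic rivet tray, 80 (its x) x 150 (y) x 36 mm high, walls 4 mm; origin: centre of its underside, z up, 22 mm above the bench. Damped spring feet hold it up against a stop; holding an unseen weight of rivets, it starts to sink at a load of 2 to 22 N, then 1 mm per 0.8 N, up to 17 mm, and rises again. The lid belongs on its rim, 36 mm above the origin. Pressing over 25 N cracks it
- hook_left_tip (a point): outer edge of the barb on the springy snap hook at the tray's +y end; unbent at tray (0, 60.5, 43) mm. Hook: upright tongue 14 mm wide (tray x), 3 mm thick, mid-plane at y = 55; barb underside 41.5, top 52 mm above the tray's origin, with a slope 35 degrees from vertical from barb to top. It bends some 3.5 mm inward as the window's outer edge slides down the slope, then clicks back
- hook_right_tip (a point): the same on the mirror-image hook at the tray's -y end; unbent at tray (0, -60.5, 43) mm. One hook is stiffer than the other: each takes about 3 to 8 N straight down to click, and one side may click before the other
- lid: loose grey lid, plate 80 (its x) x 150 (y) x 4 mm, 0.08 to 0.17 kg, flat on the bench; origin: centre of its underside, z up. Two windows 18 mm (x) by 12 mm (y), from 45.5 to 57.5 mm either side of the middle along y. Fitted, the hooks stand in them with 2 mm to spare either way along x, barbs over the windows' outer edges, 1.5 mm above the plate. Either way round will do
- lid_grip (a point): middle of the lid's grip rib, 25 mm above the lid's underside; the rib is 14 mm thick (lid x), 34 mm long (lid y) and its top is 36 mm above the lid's underside
- lid_left (a point): point on the lid's underside 70 mm from its middle towards +y
- lid_right (a point): point on the lid's underside 70 mm from its middle towards -y
- glue_tin: steel tin with a paper label, 90 mm across, 100 mm high, beyond the work; leave it alone; origin: centre of its underside
- mallet: hammer with a wooden handle lying flat on the bench; leave it alone
- awl: awl with a wooden handle lying flat on the bench; leave it alone
Not all that is in view belongs to the job. Leave any green look-alike of the part that bears tray alone.

How it is judged:
By the outcome, as a careful person would: the job done as asked, in the order asked, and still so for the second after the job is handed in, with the robot touching nothing.
It also fails if it takes over 67 s, if anything falls off the work surface, if the arm or the gripper's body presses on something with over 40 N, if the wrist force passes 120 N, or if a joint passes its speed limit or range.

## Working session

There is one attempt and no reset: what is moved stays moved. The work goes in short steps, Python scripts to look and compute and a shell command to move; the robot and the scene stay as the last step left them, time stands still between calls to the robot, and variables do not carry over. Pictures are saved under pics/ and viewed, at most 10 in all, crops included, and the job is handed in when it is done.

```bash
ls; mkdir -p pics
python3 - <<'E'
from cell import manip, optics
import cv2,numpy as np
print(manip.observe(), manip.tcp_to_tips)
for n in("scene","top"):
    im=optics.read_camera(n); cv2.imwrite(f"pics/{n}0.png",im[:,:,::-1])
    c=optics.calibration(n); print(n,c["k1"],np.round(c["intrinsics"],1).tolist(),np.round(c["extrinsics"],3).tolist())
E
```

```text
pics
{'clock': 0.0, 'joint_positions': array([ 1.20033516,  0.60012146, -0.0025605 ,  1.60019437,  0.00178837,
        0.94289173, -0.07981049]), 'qvel': array([ 0.00127695,  0.00097246,  0.00064245,  0.00084683, -0.00108273,
        0.00160607, -0.00027289]), 'joint_torque': array([-2.09753503e-03, -7.76464319e+01,  1.56387683e+00, -2.58010983e+01,
        1.21260766e-02,  8.81920976e-03,  1.71160206e-06]), 'tcp_pos': array([ 0.20977049, -0.69344746,  0.22349633]), 'tool_rot': array([ 9.89228042e-01,  1.46380434e-01, -1.81020829e-04, -7.85728362e-04]), 'ft_force': array([ 0.30769274, -0.7823745 , -0.48856148]), 'ft_torque': array([-0.01202175, -0.05043934, -0.00806212]), 'grasp_force': 0.0, 'finger_gap': 1.0005195365898658} 0.019
scene -0.02342619998465033 [[376.8, 0.0, 254.2], [0.0, 376.8, 188.7], [0.0, 0.0, 1.0]] [[0.542, 0.597, -0.592, 1.12], [0.84, -0.394, 0.373, -0.411], [-0.01, -0.699, -0.715, 0.742], [0.0, 0.0, 0.0, 1.0]]
top -0.08992255220019488 [[373.0, 0.0, 254.8], [0.0, 373.0, 197.6], [0.0, 0.0, 1.0]] [[0.026, -0.986, 0.163, 0.404], [-1.0, -0.026, 0.001, -0.062], [0.004, -0.163, -0.987, 0.899], [0.0, 0.0, 0.0, 1.0]]
```

View pics/scene0.png

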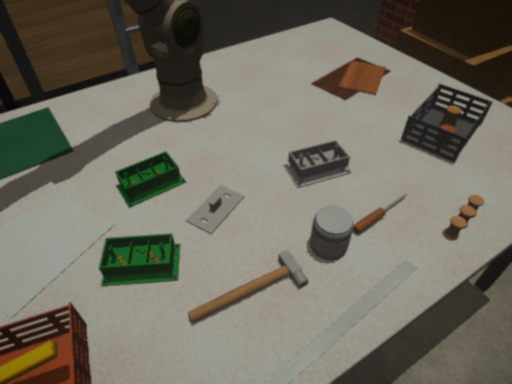

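View pics/top0.png

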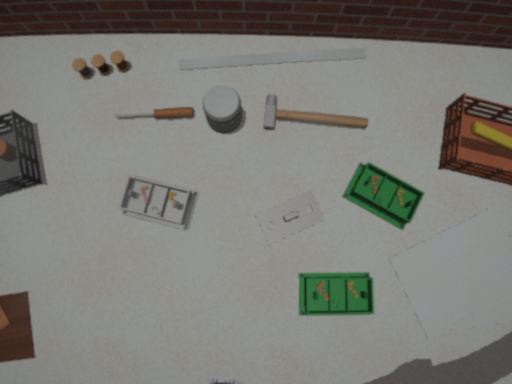

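Candidates in the top view: the tray is either the grey box at (158,202) or one of the green look-alikes at (384,194) and (336,294). The lid is the flat plate with a rib at (289,217). The description fits the grey box and that plate. I'll check both in one close crop.

Run:
```python
import cv2,numpy as np
t=cv2.imread("pics/top0.png");s=cv2.imread("pics/scene0.png")
f=lambda im,x,y:cv2.resize(im[y:y+72,x:x+96],(400,300),interpolation=cv2.INTER_CUBIC)
o=np.vstack([np.hstack([f(t,110,166),f(t,242,182)]),np.hstack([f(s,270,130),f(s,168,172)])])
o=cv2.convertScaleAbs(o,alpha=1.3); cv2.imwrite("pics/crop.png",o)
```

```text
(no output)
```

View pics/crop.png

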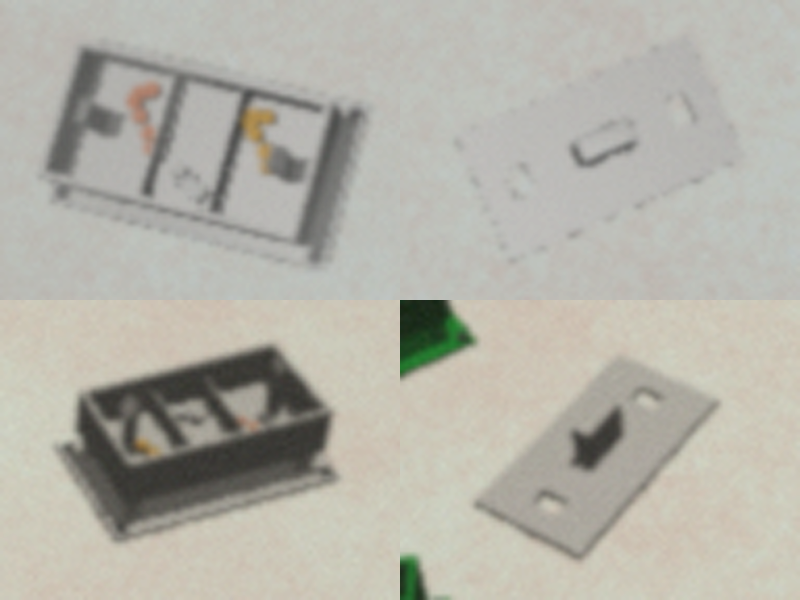

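The crop confirms it. The grey tray with two inner hooks is on the left, with hooks at crop (103,120) and (288,165). The lid with its rib and two windows is on the right. Next I read the corners and cast rays onto planes at the known heights.

```bash
cat > h.py <<'E'
import numpy as np,cv2
from cell import manip, optics
def ray(n,px):
    c=optics.calibration(n);K=c["intrinsics"];d=np.array([c["k1"],0,0,0,0.])
    u=cv2.undistortPoints(np.float64(px).reshape(-1,1,2),K,d)[:,0]
    # model: s*(1+k1 r^2): same as OpenCV radial k1
    E=c["extrinsics"];v=np.c_[u,np.ones(len(u))]@E[:3,:3].T
    return E[:3,3],v
def onplane(n,px,z):
    o,v=ray(n,px);return (o+v*((z-o[2])/v[:,2])[:,None])[:,:2]
def proj(n,P):
    c=optics.calibration(n);Ei=np.linalg.inv(c["extrinsics"])
    return cv2.projectPoints(np.float64(P).reshape(-1,1,3),cv2.Rodrigues(Ei[:3,:3])[0],Ei[:3,3],c["intrinsics"],np.array([c["k1"],0,0,0,0.]))[0][:,0]
def rect(Q):  # corners in order -> centre, long-axis yaw, sides
    e=np.roll(Q,-1,0)-Q; L=np.linalg.norm(e,axis=1)
    a=e[0]-e[2] if L[0]>L[1] else e[1]-e[3]
    return Q.mean(0),np.degrees(np.arctan2(a[1],a[0]))%180,L
E
python3 - <<'E'
from h import *
np.set_printoptions(precision=4,suppress=True)
k=96/400
f=lambda p,x,y:np.array(p)*k+[x-.38,y-.38]
print("lid scene",*rect(onplane("scene",f([(475,205),(580,258),(718,102),(620,52)],168,172),.004)))
print("lid top",*rect(onplane("top",f([(457,142),(690,38),(742,160),(510,262)]-np.array([400,0]),242,182),.004)))
print("tray scene",*rect(onplane("scene",f([(80,93),(275,47),(332,110),(128,163)],270,130),.058)))
print("tray top",*rect(onplane("top",f([(82,47),(345,105),(308,245),(45,180)],110,166),.058)))
h=onplane("top",f([(103,120),(288,165)],110,166),.07);print("hooks top",h,h.mean(0),h[0]-h[1])
w=onplane("top",f([(518,180),(684,110)]-np.array([400,0]),242,182),.002);print("windows",w,w.mean(0))
E
```

```text
lid scene [0.6496 0.0617] 108.56581455420522 [0.0724 0.1608 0.074  0.1661]
lid top [ 0.5051 -0.1466] 115.2907720588304 [0.15   0.0775 0.1473 0.0756]
tray scene [0.5391 0.1689] 76.64061511815802 [0.1466 0.0727 0.1488 0.0746]
tray top [0.5311 0.1654] 78.50132910331425 [0.1527 0.0795 0.1517 0.0769]
hooks top [[0.5409 0.2134]
 [0.5189 0.1099]] [0.5299 0.1616] [0.022  0.1034]
windows [[ 0.4866 -0.0991]
 [ 0.53   -0.1954]] [ 0.5083 -0.1473]
```

Run:
```python
from h import *
np.set_printoptions(precision=4,suppress=True)
k=96/400
f=lambda p,x,y:np.array(p)*k+[x-.38,y-.38]
print("lid scene",*rect(onplane("scene",f([(75,205),(180,258),(318,102),(220,52)],168,172),.004)))
print("rib", onplane("top",f([(632-400,124),(605-400,140)],242,182),.036))
t=np.mean([optics.read_camera("top") for _ in range(6)],0);s=np.mean([optics.read_camera("scene") for _ in range(6)],0)
np.save("t0.npy",t);np.save("s0.npy",s)
def z(im,x,y):
    c=cv2.resize(im[y:y+60,x:x+80],(800,600),interpolation=cv2.INTER_LANCZOS4)[:,:,::-1]
    lo,hi=np.percentile(c,[1,99]);return np.clip((c-lo)/(hi-lo)*255,0,255).astype(np.uint8)
a=cv2.resize(z(t,118,172),(640,480));b=cv2.resize(z(s,280,132),(640,480))
cv2.imwrite("pics/tz.png",z(t,118,172));cv2.imwrite("pics/sz.png",z(s,280,132))
```

```text
lid scene [ 0.5118 -0.1479] 115.36239394475798 [0.0788 0.1485 0.0809 0.1537]
rib [[ 0.5165 -0.161 ]
 [ 0.5071 -0.146 ]]
```

View pics/tz.png

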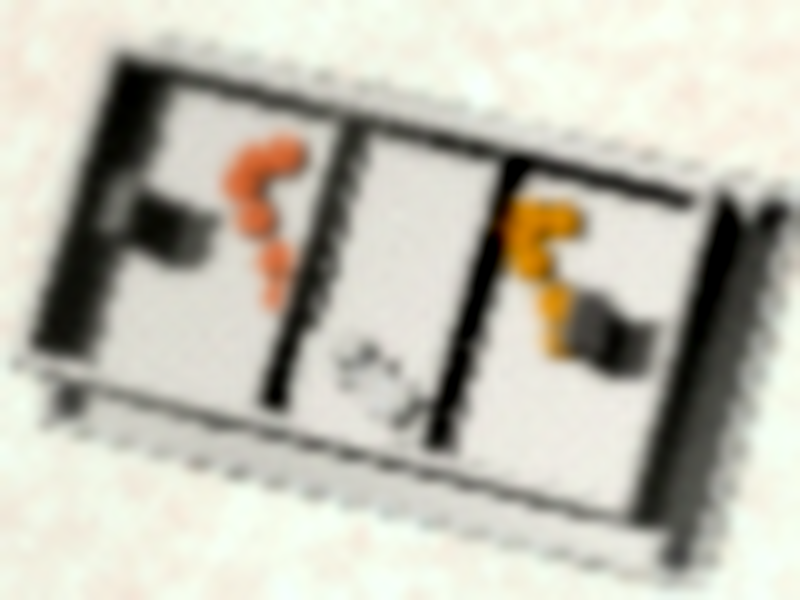

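View pics/sz.png

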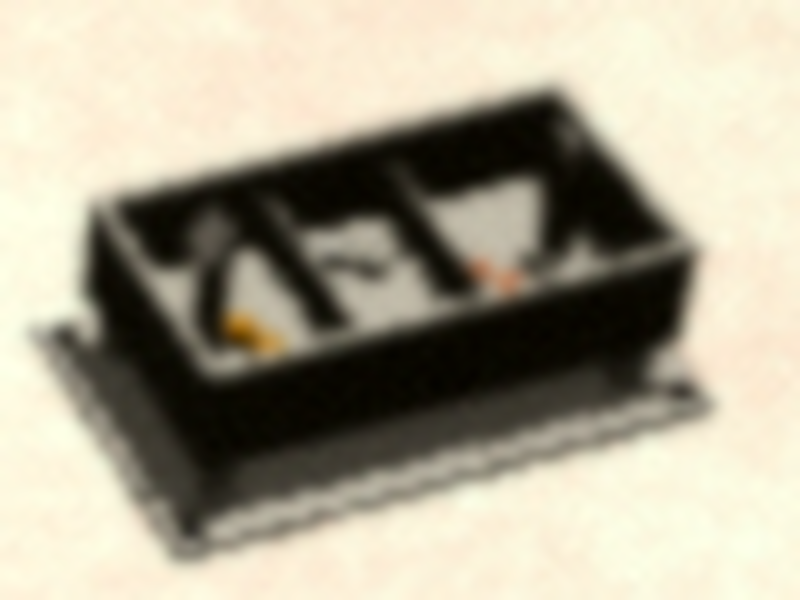

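The zooms show the rim's outer corners in the scene view at zoom (100,200), (560,85), (697,245) and (208,380). In the top view the inner rim corners are near (120,58) and (30,355), and the hook heads near (120,205) and (595,320). I'll overlay the fitted rim, hooks and lid as a check.

```bash
cat > ov.py <<'E'
from h import *
def box(c,yaw,pts):  # pts in body frame, y=long axis, yaw(deg)=dir of long axis
    a=np.radians(yaw-90);R=np.array([[np.cos(a),-np.sin(a)],[np.sin(a),np.cos(a)]])
    P=np.float64(pts);return np.c_[P[:,:2]@R.T+c,P[:,2]]
def draw(im,n,x,y,loops,w=80,S=5):
    hh=w*3//4
    o=cv2.resize(im[y:y+hh,x:x+w],(w*S,hh*S),interpolation=cv2.INTER_LANCZOS4)[:,:,::-1]
    lo,hi=np.percentile(o,[1,99]);o=np.ascontiguousarray(np.clip((o-lo)/(hi-lo)*255,0,255).astype(np.uint8))
    for L,col in loops:
        p=(proj(n,L)-[x,y]+.5)*S-.5
        cv2.polylines(o,[np.int32(p*16).reshape(-1,1,2)],True,col,1,cv2.LINE_AA,4)
    return o
sq=lambda a,b,z,y0=0:[(-a,y0-b,z),(a,y0-b,z),(a,y0+b,z),(-a,y0+b,z)]
def trayloops(c,yaw):
    L=[(box(c,yaw,sq(.04,.075,.058)),(0,0,255)),(box(c,yaw,sq(.036,.071,.058)),(255,0,0))]
    for s in(1,-1):L.append((box(c,yaw,[(-.007,s*.0535,.074),(.007,s*.0535,.074),(.007,s*.0605,.0645),(-.007,s*.0605,.0645)]),(255,0,255)))
    return L
def lidloops(c,yaw):
    L=[(box(c,yaw,sq(.04,.075,.004)),(0,0,255)),(box(c,yaw,sq(.007,.017,.036)),(255,0,255))]
    for s in(1,-1):L.append((box(c,yaw,sq(.009,.006,.004,s*.0515)),(255,0,0)))
    return L
E
python3 - <<'E'
from ov import *
np.set_printoptions(precision=4,suppress=True)
t=np.load("t0.npy");s=np.load("s0.npy")
Q=onplane("scene",np.array([(100,200),(560,85),(697,245),(208,380)])/10+[279.55,131.55],.058)
r=rect(Q);print(*r)
c,y=r[0],r[1]
l=(np.array([.5085,-.1473]),115.3)
o=np.vstack([np.hstack([draw(t,"top",118,172,trayloops(c,y)),draw(s,"scene",280,132,trayloops(c,y))]),
np.hstack([draw(t,"top",250,186,lidloops(*l)),draw(s,"scene",176,180,lidloops(*l))])])
cv2.imwrite("pics/ov.png",o)
E
```

```text
[0.5389 0.1697] 77.72283203808293 [0.1457 0.0763 0.15   0.0784]
```

View pics/ov.png

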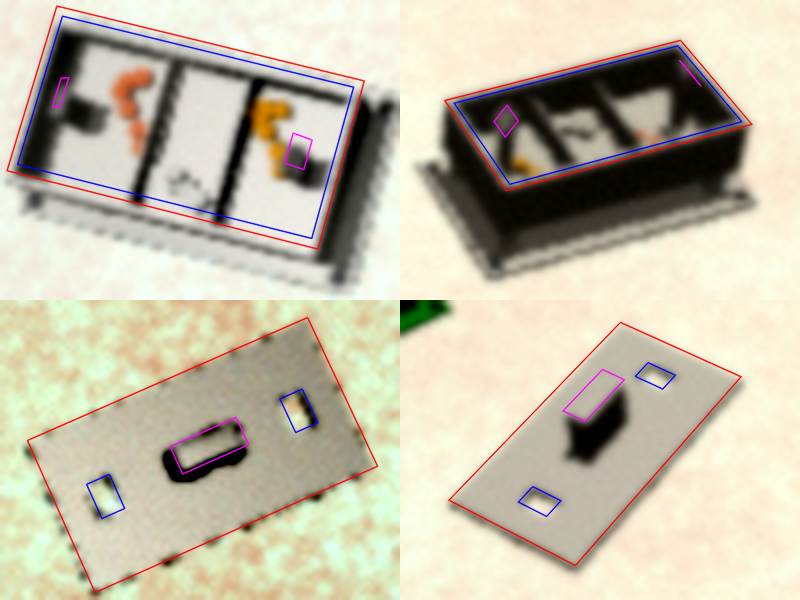

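The tray and lid fit well. The two cameras disagree by a constant ~7 mm in x, seen on both lid and tray, so I'll use the mean and check relatively later. First I travel to above the lid, then turn.

```bash
python3 -m creep '[[[2.2,-2.2,0],0],[[2.2,-2.2,0],0],[[2.2,-2.2,0],0],[[2.2,-2.2,0],0],[[2.2,-2.2,0],0],[[2.2,-2.2,0],0],[[2.2,-2.2,0],0],[[2.2,-2.2,0],0],[[2.2,-2.2,0],0],[[2.2,-2.2,0],0],[[2.2,-2.2,0],0],[[2.2,-2.2,0],0],[[2.2,-2.2,0],0],[[2.2,-2.2,0],0],[[2.2,-2.2,0],0],[[2.2,-2.2,0],0],[[2.2,-2.2,0],0],[[2.2,-2.2,0],0],[[2.2,-2.2,0],0],[[2.2,-2.2,0],0]]' 0 | tail -c 600
python3 -m creep '[[[0,0,0],-0.14],[[0,0,0],-0.14],[[0,0,0],-0.14],[[0,0,0],-0.14],[[0,0,0],-0.14],[[0,0,0],-0.14],[[0,0,0],-0.14],[[0,0,0],-0.14],[[0,0,0],-0.14],[[0,0,0],-0.14],[[0,0,0],-0.14],[[0,0,0],-0.14],[[0,0,0],0]]' | tail -c 600
cat > st.py <<'E'
from scipy.spatial.transform import Rotation as R
from h import *
def st(verbose=1):
    s=manip.observe();M=R.from_quat(s["tool_rot"]).as_matrix()
    if verbose: print("t",round(s["clock"],2),"tcp",np.round(s["tcp_pos"]*1000,1),"tooly deg",round(np.degrees(np.arctan2(M[1,1],M[0,1])),2),"z",np.round(M[:,2],3),"F",np.round(s["ft_force"],1),"T",np.round(s["ft_torque"],2),"gap",round(s["finger_gap"],3),"g",round(s["grasp_force"],1))
    return s,M
def to(target,ydeg):  # cm shift along current tool axes then tool turn
    s,M=st();print("shift cm",np.round(M.T@(np.array(target)-s["tcp_pos"])*100,2));y0=np.degrees(np.arctan2(M[1,1],M[0,1]))
    print("turn",round(-np.radians((ydeg-y0+180)%360-180),3))
E
python3 -c "
from st import *
to([.5085,-.1473,.06],25.3);print(st(0)[0]['joint_positions'].round(2))"
```

```text
clock: 3.2
tcp_pos: [0.5042, -0.1445, 0.2246]
tool_rot: [0.989, 0.146, 0.0, 0.0]
ft_force: [-0.2, 0.5, -0.5]
finger_gap: 1.0
grasp_force: 0.0
clock: 4.82
tcp_pos: [0.5037, -0.1456, 0.2244]
tool_rot: [0.552, 0.834, 0.0, 0.0]
ft_force: [0.6, 0.5, 0.6]
finger_gap: 1.001
grasp_force: 0.0
t 4.83 tcp [ 503.7 -145.6  224.4] tooly deg 23.01 z [ 0.  0. -1.] F [0.6 0.5 0.6] T [ 0.01 -0.02 -0.01] gap 1.001 g 0.0
shift cm [-0.35  0.38 16.44]
turn -0.04
[ 0.56  0.4  -0.52  2.03  0.28  0.77  0.27]
```

```bash
python3 -m creep '[[[-0.3,0.4,3],-0.04],[[0,0,3],0],[[0,0,3],0],[[0,0,3],0],[[0,0,3],0],[[0,0,2.5],0],[[0,0,1.5],0],[[0,0,0.6],0],[[0,0,0],0]]' | tail -c 600
python3 -c "
from st import *
to([.5085,-.1473,.028],25.3)"
python3 -m creep '[[[0,0,0],0],[[0,0,0],0],[[0,0,0],0],[[0,0,0],0],[[0,0,0],0],[[0,0,0],0],[[0,0,0],0],[[0,0,0],0]]' 255 | tail -c 600
python3 -c "
from st import *
st()"
```

```text
clock: 5.95
tcp_pos: [0.5087, -0.1465, 0.0285]
tool_rot: [0.535, 0.845, -0.0, 0.0]
ft_force: [0.3, 0.3, 0.9]
finger_gap: 0.999
grasp_force: 0.0
t 5.95 tcp [ 508.7 -146.5   28.5] tooly deg 25.35 z [ 0. -0. -1.] F [0.3 0.3 0.9] T [ 0.03  0.02 -0.04] gap 0.999 g 0.0
shift cm [-0.06 -0.05  0.05]
turn 0.001
clock: 6.95
tcp_pos: [0.5087, -0.1466, 0.0287]
tool_rot: [0.535, 0.845, -0.0, 0.0]
ft_force: [-0.4, -0.6, 4.9]
finger_gap: 0.098
grasp_force: 58.8
t 6.95 tcp [ 508.7 -146.6   28.7] tooly deg 25.38 z [ 0. -0. -1.] F [-0.4 -0.6  4.9] T [-0.03  0.12 -0.04] gap 0.098 g 58.8
```

```bash
python3 -m creep '[[[0,0,-0.5],0],[[0,0,-1.5],0],[[0,0,-3],0],[[0,0,-3],0],[[0,0,-3],0],[[0,0,0],0.11],[[0,0,0],0.11],[[0,0,0],0.11],[[0,0,0],0.11],[[0,0,0],0.11],[[0,0,0],0.1],[[0,0,0],0],[[0,0,0],0]]' | tail -c 600
python3 -c "
from st import *
to([.535,.1675,.14],-12)"
```

```text
clock: 8.57
tcp_pos: [0.5085, -0.1465, 0.1388]
tool_rot: [0.776, 0.631, 0.0, 0.0]
ft_force: [0.4, -0.3, 0.1]
finger_gap: 0.003
grasp_force: 0.0
t 8.57 tcp [ 508.5 -146.5  138.8] tooly deg -11.73 z [ 0.  0. -1.] F [ 0.4 -0.3  0.1] T [-0.04 -0.02  0.02] gap 0.003 g 0.0
shift cm [31.28 -3.79 -0.12]
turn 0.005
```

The grip was lost: the gap is 0.003 with no grasp force. I need to look before going on.

```bash
python3 -m creep '[[[-6,0,0],0],[[-6,0,0],0],[[-6,0,0],0]]' 0|head -2
python3 - <<'E'
from ov import *
t=np.mean([optics.read_camera("top") for _ in range(4)],0);s=np.mean([optics.read_camera("scene") for _ in range(4)],0)
np.save("t1.npy",t);np.save("s1.npy",s)
o=np.vstack([np.hstack([draw(t,"top",250,180,[]),draw(s,"scene",176,172,[])]),np.hstack([draw(np.load("t0.npy"),"top",250,180,[]),draw(np.load("s0.npy"),"scene",176,172,[])])]);cv2.imwrite("pics/l1.png",o)
E
```

```text
clock: 8.95
tcp_pos: [0.4711, -0.3243, 0.1386]
```

View pics/l1.png

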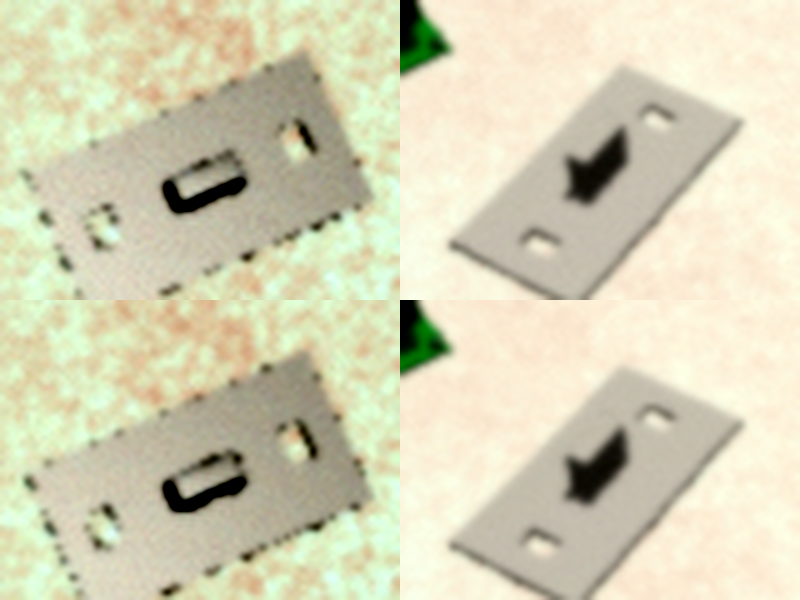

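The lid stayed in place. The upper row (now) matches the lower row (before), with the rib at zoom (205,180) in both, so the pads slipped off the rib. I'll go back, grasp slightly lower, and check with a picture before lifting.

```bash
python3 -m creep '[[[0,0,0],-0.13],[[0,0,0],-0.13],[[0,0,0],-0.13],[[0,0,0],-0.13],[[0,0,0],-0.13],[[0,0,0],0]]' |head -1
python3 - <<'E'
from st import *
to([.5085,-.1473,.026],25.4)
t=np.load("t1.npy").astype(np.uint8)
# rib and windows by threshold, in both pictures
for n,f in(("top","t1"),("scene","s1")):
    im=np.load(f+".npy").astype(np.uint8);g=cv2.cvtColor(im,cv2.COLOR_RGB2GRAY)
    x,y=(250,186) if n=="top" else (176,180)
    c=g[y:y+60,x:x+80];m=(c<c.mean()*.72).astype(np.uint8)
    k,l,S,C=cv2.connectedComponentsWithStats(m)
    for i in range(1,k):
        if S[i,4]>15: print(n,S[i],C[i]+[x,y])
print(proj("top",[[.5085,-.1473,.036]]),proj("scene",[[.5085,-.1473,.036],[.5085,-.1473,.004]]))
E
```

```text
clock: 10.1
t 10.1 tcp [ 472.  -321.5  138.4] tooly deg 25.46 z [ 0.     0.001 -1.   ] F [-0.   0.7  0.1] T [ 0.02 -0.05  0.04] gap 1.001 g 0.0
shift cm [14.16 10.78 11.25]
turn 0.001
top [33 30 15  6 24] [289.45833333 218.79166667]
scene [ 0  0 10  7 49] [179.59183673 182.24489796]
scene [ 33  17  13  16 116] [215.04310345 205.42241379]
[[291.39191192 214.63356214]] [[214.3043934  198.54132013]
 [215.35685749 206.84386464]]
```

```bash
python3 -m creep '[[[3.5,2.7,0],0],[[3.5,2.7,0],0],[[3.5,2.7,0],0],[[3.6,2.7,0],0],[[0,0,3],0],[[0,0,3],0],[[0,0,3],0],[[0,0,2.2],0],[[0,0,0],0],[[0,0,0],0]]' | tail -5
python3 -c "
from st import *
to([.5085,-.1473,.026],25.4)
t=optics.read_camera('top');s=optics.read_camera('scene');np.save('t2',t);np.save('s2',s)"
for i in 1 2 3 4 5; do python3 -m creep '[[[0,0,0],0],[[0,0,0],0]]' 255 >/dev/null; python3 -c "
from st import *
st()"; done
python3 - <<'E'
from ov import *
t=optics.read_camera('top');s=optics.read_camera('scene')
o=np.vstack([np.hstack([draw(np.load('t2.npy'),"top",250,180,[]),draw(np.load('s2.npy'),"scene",176,160,[])]),np.hstack([draw(t,"top",250,180,[]),draw(s,"scene",176,160,[])])]);cv2.imwrite("pics/g2.png",o)
E
```

```text
tcp_pos: [0.5091, -0.1486, 0.0271]
tool_rot: [0.535, 0.845, 0.0, 0.0]
ft_force: [-0.1, -0.0, 0.2]
finger_gap: 0.996
grasp_force: 0.0
t 11.35 tcp [ 509.1 -148.6   27.1] tooly deg 25.36 z [ 0.001 -0.    -1.   ] F [-0.1 -0.   0.2] T [-0.04 -0.03  0.02] gap 0.996 g 0.0
shift cm [0.14 0.01 0.11]
turn -0.001
t 11.7 tcp [ 508.9 -149.2   26.8] tooly deg 25.36 z [ 0.001 -0.    -1.   ] F [-0.   1.1 -0. ] T [ 0.04 -0.06  0.  ] gap 0.605 g 0.0
t 11.95 tcp [ 508.7 -149.1   26.4] tooly deg 25.37 z [ 0. -0. -1.] F [-2.2 -2.1 16.6] T [-0.26  0.44 -0.04] gap 0.149 g 30.2
t 12.2 tcp [ 508.7 -149.1   26.6] tooly deg 25.38 z [ 0. -0. -1.] F [-0.7  0.5  4.5] T [ 0.    0.17 -0.03] gap 0.128 g 58.6
t 12.45 tcp [ 508.7 -149.1   26.6] tooly deg 25.38 z [ 0. -0. -1.] F [-1.  -0.   4.9] T [ 0.05  0.14 -0.  ] gap 0.119 g 58.6
t 12.7 tcp [ 508.7 -149.1   26.7] tooly deg 25.38 z [ 0. -0. -1.] F [-0.7 -0.6  4.9] T [ 0.03  0.18 -0.01] gap 0.124 g 58.6
```

View pics/g2.png

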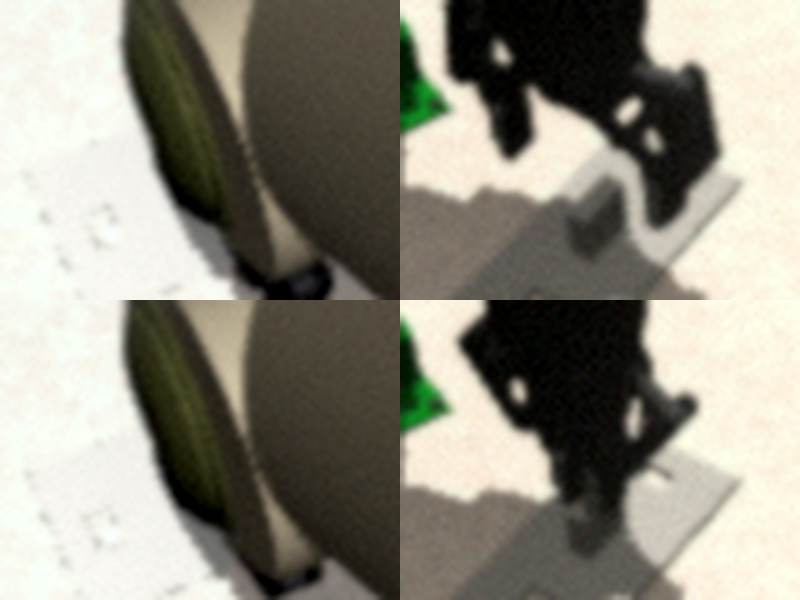

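The picture shows the pads well on the rib (scene zoom (590,510)) and centred. I'll lift a little at a time and watch.

```bash
for i in 1 2 3; do python3 -m creep '[[[0,0,-0.15],0],[[0,0,-0.15],0],[[0,0,0],0]]' >/dev/null; python3 -c "
from st import *
st()"; done
```

```text
t 13.18 tcp [ 508.6 -149.1   29.4] tooly deg 25.38 z [-0.  0. -1.] F [ 0.1  0.4 -1.1] T [ 0.   -0.   -0.03] gap 0.126 g 58.6
t 13.55 tcp [ 508.7 -149.1   32.5] tooly deg 25.38 z [ 0. -0. -1.] F [ 0.8  0.3 -2.5] T [-0.   -0.01  0.01] gap 0.123 g 58.6
t 13.93 tcp [ 508.7 -149.    35.5] tooly deg 25.38 z [ 0. -0. -1.] F [-0.6 -0.  -1.9] T [0.04 0.02 0.06] gap 0.125 g 58.6
```

```bash
python3 -m creep '[[[0,0,-0.3],0],[[0,0,-0.5],0],[[0,0,-0.7],0],[[0,0,-0.8],0],[[0,0,-0.8],0],[[0,0,-0.8],0],[[0,0,-0.8],0],[[0,0,-0.8],0],[[0,0,-0.8],0],[[0,0,-0.8],0],[[0,0,-0.8],0],[[0,0,-0.8],0],[[0,0,-0.6],0],[[0,0,-0.4],0],[[0,0,-0.2],0],[[0,0,0],0]]' >/dev/null; python3 -c "
from st import *
to([.535,.1675,.14],-12)"
```

```text
t 15.93 tcp [ 508.6 -149.   134.4] tooly deg 25.38 z [-0. -0. -1.] F [ 0.  -0.1 -1.2] T [ 0.01  0.04 -0.02] gap 0.124 g 58.6
shift cm [27.47 15.95 -0.56]
turn 0.652
```

```bash
python3 -m creep '[[[0.6,0.4,0],0],[[1.2,0.7,0],0],[[1.6,1,0],0],[[1.8,1,0],0],[[1.8,1,0],0],[[1.8,1,0],0],[[1.8,1,0],0],[[1.8,1,0],0],[[1.8,1,0],0],[[1.8,1.1,0],0],[[1.8,1.1,0],0],[[1.8,1.1,0],0],[[1.8,1.1,0],0],[[1.8,1.1,0],0],[[1.8,1.1,0],0],[[1.3,0.8,0],0],[[0.9,0.5,0],0],[[0.4,0.3,0],0],[[0,0,0],0]]' >/dev/null;  python3 -m creep '[[[0,0,-0.2],0.04],[[0,0,-0.2],0.06],[[0,0,-0.2],0.07],[[0,0,0],0.08],[[0,0,0],0.08],[[0,0,0],0.08],[[0,0,0],0.08],[[0,0,0],0.07],[[0,0,0],0.06],[[0,0,0],0.03],[[0,0,0],0],[[0,0,0],0]]' >/dev/null
python3 - <<'E'
from st import *
from ov import *
to([.535,.1675,.14],-12)
t=np.mean([optics.read_camera('top') for _ in range(3)],0);s=np.mean([optics.read_camera('scene') for _ in range(3)],0)
np.save('t3',t);np.save('s3',s)
o=np.hstack([draw(t,"top",90,130,[],160,2.5.__int__() if 0 else 2),draw(s,"scene",270,90,[],112,4)[:240]]) if 0 else draw(s,"scene",265,90,[],100,8)
cv2.imwrite("pics/h3.png",o)
E
```

```text
t 19.8 tcp [537.6 170.1 140.4] tooly deg -11.84 z [-0. -0. -1.] F [-0.  -0.3 -1.4] T [ 0.01  0.01 -0.  ] gap 0.124 g 58.6
shift cm [-0.31 -0.2   0.04]
turn 0.003
```

View pics/h3.png

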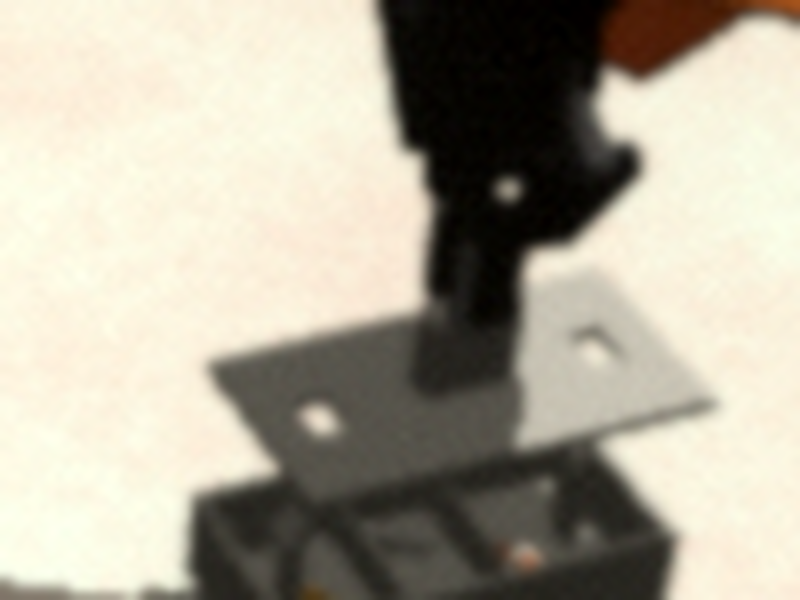

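The lid is held level over the tray. In the scene zoom its corners are at (208,365), (595,262), (720,402) and (318,505), and its windows at (320,420) and (598,344). I'll compare lid and tray in the same camera, using sub-pixel edge fits.

```bash
cat > edge.py <<'E'
from st import *
from ov import *
from scipy.ndimage import map_coordinates
def fitedge(g,a,b,sgn,lo=.12,hi=.88,half=2.0):
    """line through strongest gradient near a-b; sgn=+1: brighter towards the right-hand normal (image)"""
    a,b=np.float64(a),np.float64(b);d=(b-a)/np.linalg.norm(b-a);n=np.array([-d[1],d[0]])*sgn
    u=np.arange(-half,half+.01,.1);P=[]
    for f in np.arange(lo,hi,.02):
        q=a+(b-a)*f;pt=q+np.outer(u,n);v=map_coordinates(g,[pt[:,1],pt[:,0]],order=3)
        gr=np.gradient(v)*(1-(u/half/1.5)**2);k=gr.argmax();w=np.clip(gr[max(0,k-6):k+7],0,None);P.append(q+n*(u[max(0,k-6):k+7]@w/w.sum()))
    vx,vy,x,y=cv2.fitLine(np.float32(P),cv2.DIST_HUBER,0,.01,.01).ravel()
    return np.array([x,y]),np.array([vx,vy]),np.std((np.array(P)-[x,y])@[-vy,vx])
def cross(l,m):
    s=np.linalg.solve(np.c_[l[1],-m[1]],m[0]-l[0]);return l[0]+s[0]*l[1]
def quad(g,C,sg,rng=None,half=2.0):
    L=[fitedge(g,C[i],C[(i+1)%4],sg[i],*(rng[i] if rng else(.12,.88)),half=half) for i in range(4)]
    return np.array([cross(L[i-1],L[i]) for i in range(4)]),[round(l[2],2) for l in L]
E
python3 - <<'E'
from edge import *
np.set_printoptions(precision=4,suppress=True)
g=lambda f:np.load(f)[:,:,:3].mean(2)
s0,s3=g("s0.npy"),g("s3.npy")
z8=lambda p:np.array(p)/8+[265-.44,90-.44]
C=z8([(208,365),(595,262),(720,402),(318,505)])
# order: left->back->right->front ; outside normals: right-hand normal of travel is inside (image y down, clockwise) 
W=z8([(320,420),(598,344)])
zt=.1404-.0267+.004
print("lid eyeball",*rect(onplane("scene",C,zt)));w=onplane("scene",W,zt-.002);print("win",w,w.mean(0),np.degrees(np.arctan2(*(w[1]-w[0])[::-1])))
Q,r=quad(s3,C,[-1,-1,-1,1],[(.1,.5),(.1,.9),(.55,.9),(.1,.45)]);print(Q-C,r,*rect(onplane("scene",Q,zt)))
T=np.array([(100,200),(560,85),(697,245),(208,380)])/10+[279.55,131.55]
Q,r=quad(s0,T,[-1,-1,-1,-1]);print(Q-T,r,*rect(onplane("scene",Q,.058)))
for z in(.004,.0): pass
for n in range(2): print(proj("top",[[.535,.1675,.058]])[0])
t3=g("t3.npy");np.set_printoptions(linewidth=250);print(t3[160:240:3,112:208:3].astype(int))
E
```

```text
lid eyeball [0.541  0.1712] 78.49171161265626 [0.1504 0.0839 0.1472 0.079 ]
win [[0.5294 0.1202]
 [0.549  0.2244]] [0.5392 0.1723] 79.34833872461596edge.py:10: RuntimeWarning: invalid value encountered in scalar divide
  gr=np.gradient(v)*(1-(u/half/1.5)**2);k=gr.argmax();w=np.clip(gr[max(0,k-6):k+7],0,None);P.append(q+n*(u[max(0,k-6):k+7]@w/w.sum()))
Traceback (most recent call last):
  File "edge.py", line 17, in quad
    return np.array([cross(L[i-1],L[i]) for i in range(4)]),[round(l[2],2) for l in L]
                     ~~~~~^^^^^^^^^^^^^
  File "edge.py", line 14, in cross
    s=np.linalg.solve(np.c_[l[1],-m[1]],m[0]-l[0]);return l[0]+s[0]*l[1]
numpy.linalg.LinAlgError: Singular matrix
```

```bash
sed -i 's|u\[max(0,k-6):k+7\]@w/w.sum()|u[max(0,k-6):k+7]@w/(w.sum()+1e-9)|' edge.py
python3 - <<'E'
from edge import *
np.set_printoptions(precision=4,suppress=True,linewidth=250)
g=lambda f:np.load(f)[:,:,:3].mean(2)
s0,s3,t0,t3=g("s0.npy"),g("s3.npy"),g("t0.npy"),g("t3.npy")
z8=lambda p:np.array(p)/8+[265-.44,90-.44]
C=z8([(208,365),(595,262),(720,402),(318,505)])
zt=.1404-.0267+.004
Q,r=quad(s3,C,[-1,-1,1,-1],[(.05,.5),(.1,.9),(.1,.9),(.15,.9)]);print(Q-C,r,*rect(onplane("scene",Q,zt)))
T=np.array([(100,200),(560,85),(697,245),(208,380)])/10+[279.55,131.55]
Q,r=quad(s0,T,[-1,-1,1,1],half=1.5);print(Q-T,r,*rect(onplane("scene",Q,.058)))
# top, inner rim: near end walls
T=np.array([(120,58),(690,195),(620,515),(30,360)])/10+[117.55,171.55]
print("top inner eyeball",*rect(onplane("top",T,.058)))
# hooks in top: mean height unknown; lid-in-hand visibility
print(t3[160:240:4,108:208:4].astype(int))
E
```

```text
[[-0.8668 -0.2177]
 [ 0.6078  0.6778]
 [-0.6351 -0.7988]
 [-1.1942  0.3408]] [np.float64(0.06), np.float64(0.2), np.float64(0.23), np.float64(0.9)] [0.5403 0.17  ] 78.20089245288511 [0.1521 0.077  0.1509 0.0808]
[[-0.9219  0.441 ]
 [-0.2397  0.262 ]
 [-0.4401  0.5265]
 [ 0.1118 -0.0095]] [np.float64(0.04), np.float64(0.07), np.float64(0.13), np.float64(0.1)] [0.5393 0.168 ] 77.44346703160276 [0.1477 0.077  0.1474 0.0776]
top inner eyeball [0.532  0.1709] 77.55896570795875 [0.1387 0.0751 0.1426 0.0731]
[[ 46  44  44  46  47  60  38  38  52  46 161 159 160 161 159 158 157 160 161 159 160 160 161 163 163]
 [ 43  45  46  47  49  60  48  39  45  47 157 159 161 160 158 159 159 158 161 159 161 159 163 161 162]
 [ 45  46  47  47  50  64  51  43  63  48 154 160 160 157 156 157 159 158 161 160 160 162 161 160 163]
 [ 46  47  48  51  52  63  50  47  48  49 149 158 158 156 156 158 160 161 160 161 161 160 162 159 159]
 [ 48  48  50  52  60  57  50  47  48 117 147 116 139 152 156 159 157 126 156 159 137 156 159 159 160]
 [ 48  50  53  54  66  54  49  48  49  61  92  91  94  93  94 109 124  95  95 
[... 767 characters left out ...]
  68 107 124 134  98  86  85  86  87  88  88  90  86  93  75  93  93 103 104 104]
 [151 154 152 139  99 142 142 142 144 138 117  95  85  79  88  90  91  87  93  72  94  97 106 106 104]
 [150 154 154 153 153 154 153 157 154 145 145 147 148 128  79  86  91  93  92  81  95 101 105 104 104]
 [153 155 153 153 152 156 158 157 161 161 162 161 157 139  90  92 144 109  87  90  97 106 104 103 103]
 [152 155 153 153 155 156 158 158 159 160 160 158 159 159 156 150 152 138 109  83  94 105 104 104 102]
 [155 152 155 154 157 157 157 161 158 159 162 162 160 157 159 159 156 155 159 120 106 104 102 103 101]
 [154 153 156 153 156 158 158 161 159 157 159 160 158 159 158 159 158 159 158 157 158 117 101 103 101]]
```

Run:
```python
from edge import *
np.set_printoptions(precision=4,suppress=True,linewidth=250)
g=lambda f:np.load(f)[:,:,:3].mean(2)
s0,s3=g("s0.npy"),g("s3.npy")
a=np.radians(-12.2);ex=np.array([np.cos(a),np.sin(a)]);ey=np.array([-ex[1],ex[0]])
names=["-x long","+y end","+x long","-y end"]
def rep(tag,im,C,sg,rng,z,half):
    for i in range(4):
        p,d,sd=fitedge(im,C[i],C[(i+1)%4],sg[i],*rng[i],half=half)
        # two points on the line near the ends
        m=(C[i]+C[(i+1)%4])/2;h=np.linalg.norm(C[i]-C[(i+1)%4])/2
        mid=p+d*((m-p)@d);q=onplane("scene",[mid-d*h*.7,mid,mid+d*h*.7],z);v=q[2]-q[0]
        long=i%2==0;e=ex if long else ey;off=(.04 if long else .075)*(-1 if i in(0,3) else 1)
        print(tag,names[i],"centre along axis mm",round((q[1]@e-off)*1000,2),"yaw",round(np.degrees(np.arctan2(v[1],v[0]))%180-(0 if long else -90)-(180 if not long and np.degrees(np.arctan2(v[1],v[0]))%180>90 else 0),2),"sd",round(sd,2))
C=np.array([(208,365),(595,262),(720,402),(318,505)])/8+[264.56,89.56]
rep("lid",s3,C,[-1,-1,1,-1],[(.05,.5),(.1,.9),(.3,.75),(.2,.85)],.1177,2)
T=np.array([(100,200),(560,85),(697,245),(208,380)])/10+[279.55,131.55]
rep("tray",s0,T,[-1,-1,1,1],[(.12,.88)]*4,.058,1.5)
s,M=st(0);print("tcp x,y",s["tcp_pos"][:2]@ex*1000,s["tcp_pos"][:2]@ey*1000)
w=onplane("scene",np.array([(320,420),(598,344)])/8+[264.56,89.56],.1157);print("lid windows",w@ex*1000,w@ey*1000)
# profile across tray -x long and +x long edges in s0 (mean over edge)
for i in(0,2):
    A,B=T[i],T[(i+1)%4];d=(B-A)/np.linalg.norm(B-A);n=np.array([-d[1],d[0]]);u=np.arange(-3,4.01,.5)
    print(names[i],[int(np.mean([map_coordinates(s0,[[(A+(B-A)*f+n*k)[1]],[(A+(B-A)*f+n*k)[0]]],order=3)[0] for f in np.arange(.2,.8,.03)])) for k in u])
```

```text
lid -x long centre along axis mm 492.76 yaw 77.47 sd 0.06
lid +y end centre along axis mm 281.09 yaw 77.54 sd 0.2
lid +x long centre along axis mm 492.2 yaw 77.77 sd 0.17
lid -y end centre along axis mm 279.78 yaw 78.6 sd 0.61
tray -x long centre along axis mm 493.04 yaw 77.32 sd 0.04
tray +y end centre along axis mm 276.89 yaw 77.29 sd 0.07
tray +x long centre along axis mm 490.3 yaw 77.57 sd 0.13
tray -y end centre along axis mm 279.37 yaw 77.5 sd 0.1
tcp x,y 489.4900245668595 279.9548958339718
lid windows [492.0616 489.1957] [229.3539 335.3822]
-x long [148, 148, 147, 144, 137, 125, 107, 86, 67, 54, 47, 44, 45, 46, 47]
+x long [43, 43, 44, 48, 56, 68, 83, 95, 100, 98, 94, 90, 88, 88, 88]
```

```bash
python3 -m creep '[[[-0.23,-0.08,0.4],0.005],[[0,0,0.7],0],[[0,0,0.8],0],[[0,0,0.8],0],[[0,0,0.6],0],[[0,0,0.3],0],[[0,0,0],0],[[0,0,0],0]]' >/dev/null
python3 - <<'E'
from edge import *
st()
t=np.mean([optics.read_camera('top') for _ in range(3)],0);s=np.mean([optics.read_camera('scene') for _ in range(3)],0)
np.save('t4',t);np.save('s4',s)
cv2.imwrite("pics/h4.png",draw(s,"scene",270,100,[],100,8))
E
```

```text
t 21.1 tcp [536.5 168.2 104.5] tooly deg -12.14 z [ 0.  0. -1.] F [ 0.1 -1.6 -1.4] T [0.02 0.05 0.01] gap 0.126 g 58.6
```

View pics/h4.png

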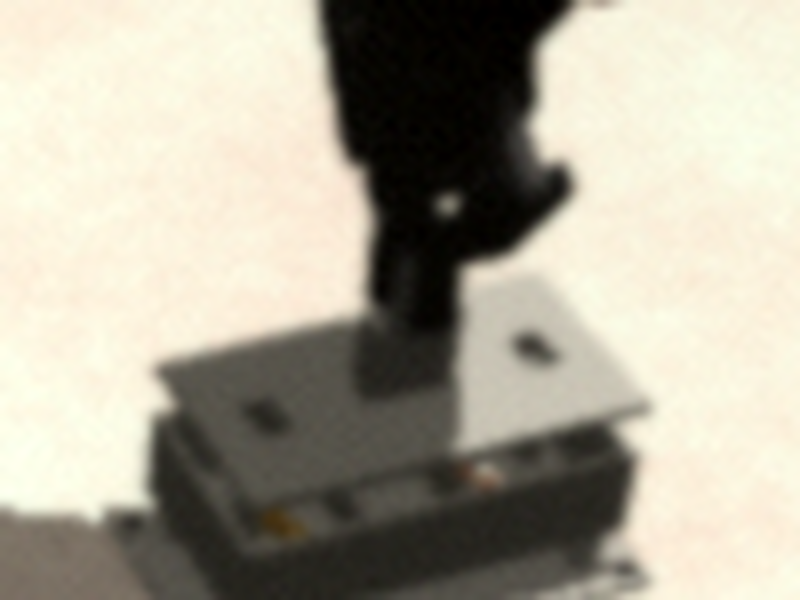

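The lid is over the tray, with its corners at zoom (160,370), (540,275), (650,405) and (258,512). I'll measure its remaining offset the same way.

Run:
```python
from edge import *
np.set_printoptions(precision=4,suppress=True,linewidth=250)
s4=np.load("s4.npy").mean(2)
a=np.radians(-12.2);ex=np.array([np.cos(a),np.sin(a)]);ey=np.array([-ex[1],ex[0]])
names=["-x long","+y end","+x long","-y end"]
C=np.array([(160,370),(540,275),(650,405),(258,512)])/8+[269.56,99.56]
sg=[-1,-1,1,1];rng=[(.05,.45),(.1,.9),(.1,.9),(.15,.85)]
for i in range(4):
    p,d,sd=fitedge(s4,C[i],C[(i+1)%4],sg[i],*rng[i],half=1.5)
    m=(C[i]+C[(i+1)%4])/2;mid=p+d*((m-p)@d);q=onplane("scene",[mid-d*10,mid,mid+d*10],.0818);v=q[2]-q[0]
    long=i%2==0;e=ex if long else ey;off=(.04 if long else .075)*(-1 if i in(0,3) else 1)
    print(names[i],round((q[1]@e-off)*1000,2),np.degrees(np.arctan2(v[1],v[0]))%90,round(sd,2))
s,M=st();print(s["tcp_pos"][:2]@ex*1000,s["tcp_pos"][:2]@ey*1000)
```

```text
-x long 492.37 77.68044963374957 0.07
+y end 278.72 76.7323066687319 0.12
+x long 490.83 76.7214411950692 0.17
-y end 279.95 79.49483043194873 0.5
t 21.4 tcp [536.4 168.1 104.5] tooly deg -12.15 z [ 0.  0. -1.] F [ 0.2  0.2 -0.9] T [ 0.06 -0.01  0.03] gap 0.123 g 58.6
488.7762167153321 277.68372138909797
```

```bash
python3 -m creep '[[[-0.05,0,0.1],0],[[0,0,0.15],0],[[0,0,0],0]]' >/dev/null; python3 -c "
from st import *
st()";  python3 -m creep '[[[0,0,0.1],0],[[0,0,0.1],0],[[0,0,0],0]]' >/dev/null; python3 -c "
from st import *
st()"; python3 -m creep '[[[0,0,0.1],0],[[0,0,0.05],0],[[0,0,0],0],[[0,0,0],0]]' >/dev/null; python3 -c "
from st import *
st()"
```

```text
t 21.77 tcp [536.1 167.6 101.7] tooly deg -12.14 z [-0. -0. -1.] F [-0.4 -0.4 -2.4] T [0.   0.03 0.02] gap 0.125 g 58.6
t 22.15 tcp [536.2 167.6  99.7] tooly deg -12.14 z [-0. -0. -1.] F [ 0.3 -0.4 -1.2] T [0.02 0.   0.01] gap 0.122 g 58.6
t 22.65 tcp [536.2 167.7  98.4] tooly deg -12.14 z [ 0.  0. -1.] F [-0.7  0.4 -1. ] T [ 0.01 -0.01 -0.01] gap 0.126 g 58.6
```

The lid is past the hook tops with no force, so the hooks are in the windows. I'll continue in small steps and watch the force.

```bash
for i in 1 2 3 4 5; do python3 -m creep '[[[0,0,0.05],0],[[0,0,0.05],0],[[0,0,0],0]]' >/dev/null; python3 -c "
from st import *
st()"; done
```

```text
t 23.02 tcp [536.2 167.7  97.3] tooly deg -12.14 z [-0.  0. -1.] F [ 0.2  0.5 -1.6] T [ 0.04 -0.01 -0.01] gap 0.122 g 58.7
t 23.4 tcp [536.2 167.7  96.3] tooly deg -12.14 z [-0.  0. -1.] F [-0.1  0.4 -1.4] T [ 0.13 -0.   -0.03] gap 0.12 g 58.7
t 23.77 tcp [536.3 167.7  95.4] tooly deg -12.14 z [ 0.  0. -1.] F [ 1.  -0.3 -0.6] T [ 0.08 -0.02 -0.06] gap 0.128 g 58.7
t 24.15 tcp [536.3 167.7  94.4] tooly deg -12.14 z [ 0.  0. -1.] F [0.6 0.6 1. ] T [ 0.13 -0.01 -0.01] gap 0.125 g 59.0
t 24.52 tcp [536.3 167.6  93.4] tooly deg -12.15 z [ 0.  0. -1.] F [ 0.1 -0.5  2.6] T [ 0.09 -0.09 -0.  ] gap 0.125 g 59.3
```

```bash
for i in 1 2 3 4 5; do python3 -m creep '[[[0,0,0.05],0],[[0,0,0.05],0],[[0,0,0],0]]' >/dev/null; python3 -c "
from st import *
st()"; done
```

```text
t 24.9 tcp [536.4 167.7  92.5] tooly deg -12.14 z [ 0.  0. -1.] F [1.  0.2 4.9] T [ 0.09 -0.02  0.02] gap 0.132 g 59.6
t 25.27 tcp [536.5 167.8  91.6] tooly deg -12.14 z [ 0.001  0.    -1.   ] F [-0.4  0.4  6.4] T [ 0.08 -0.01 -0.01] gap 0.128 g 59.9
t 25.65 tcp [536.5 167.8  90.6] tooly deg -12.14 z [ 0.001  0.    -1.   ] F [0.7 0.8 6.8] T [ 0.12  0.01 -0.  ] gap 0.127 g 60.0
t 26.02 tcp [536.6 167.9  89.7] tooly deg -12.14 z [ 0.001  0.    -1.   ] F [-0.7  0.8  7.1] T [ 0.13  0.01 -0.02] gap 0.129 g 60.1
t 26.4 tcp [536.6 167.9  88.8] tooly deg -12.14 z [ 0.001  0.    -1.   ] F [-0.4  0.8  8.1] T [ 0.11  0.04 -0.06] gap 0.13 g 60.2
```

```bash
for i in 1 2 3 4 5 6; do python3 -m creep '[[[0,0,0.05],0],[[0,0,0.05],0],[[0,0,0],0]]' >/dev/null; python3 -c "
from st import *
st()"; done
```

```text
t 26.77 tcp [536.4 168.   87.4] tooly deg -12.15 z [ 0.     0.001 -1.   ] F [ 0.9  2.8 -2.1] T [ 0.62 -0.15  0.01] gap 0.13 g 58.6
t 27.15 tcp [536.2 167.9  86.2] tooly deg -12.13 z [-0.  0. -1.] F [-0.3  3.3 -1.7] T [ 0.7  -0.17  0.01] gap 0.125 g 58.7
t 27.52 tcp [535.9 167.1  85.1] tooly deg -12.16 z [-0.001 -0.001 -1.   ] F [ 0.4  0.7 -2.3] T [ 0.24 -0.    0.01] gap 0.125 g 58.7
t 27.9 tcp [536.1 167.3  84.7] tooly deg -12.16 z [-0. -0. -1.] F [-0.8 -0.1  4.4] T [-0.09  0.3   0.01] gap 0.125 g 59.7
t 28.27 tcp [536.1 167.3  83.8] tooly deg -12.16 z [-0. -0. -1.] F [-1.9 -0.1  6.3] T [-0.14  0.44 -0.04] gap 0.122 g 60.0
t 28.65 tcp [536.1 167.3  82.8] tooly deg -12.16 z [ 0.    -0.001 -1.   ] F [-2.  -0.8  8.4] T [-0.14  0.44 -0.02] gap 0.124 g 60.1
```

```bash
for i in 1 2 3; do python3 -m creep '[[[0,0,0.05],0],[[0,0,0.05],0],[[0,0,0],0]]' >/dev/null; python3 -c "
from st import *
st()"; done
python3 - <<'E'
from st import *
s=np.mean([optics.read_camera('scene') for _ in range(3)],0);np.save('s5',s)
E
for i in 1 2 3 ; do python3 -m creep '[[[0,0,-0.1],0],[[0,0,-0.1],0],[[0,0,0],0]]' >/dev/null; python3 -c "
from st import *
st()"; done
```

```text
t 29.02 tcp [536.1 167.3  81.9] tooly deg -12.16 z [ 0. -0. -1.] F [-1.6 -0.8  7.4] T [-0.11  0.49 -0.01] gap 0.126 g 60.2
t 29.4 tcp [536.1 167.3  80.9] tooly deg -12.16 z [ 0. -0. -1.] F [-2.4  0.2  9.3] T [-0.18  0.49 -0.  ] gap 0.125 g 60.3
t 29.77 tcp [536.1 167.3  80. ] tooly deg -12.16 z [ 0.    -0.001 -1.   ] F [-3.7 -0.8  9.2] T [-0.16  0.6  -0.01] gap 0.129 g 60.4
t 30.3 tcp [536.1 167.3  82. ] tooly deg -12.16 z [ 0. -0. -1.] F [-2.7  0.4  8.1] T [-0.11  0.5  -0.03] gap 0.126 g 60.2
t 30.68 tcp [536.1 167.3  83.8] tooly deg -12.16 z [-0. -0. -1.] F [-1.5 -0.4  7.1] T [-0.18  0.42 -0.01] gap 0.126 g 60.0
t 31.05 tcp [536.2 167.6  85.3] tooly deg -12.15 z [-0. -0. -1.] F [ 0.2 -0.3 -1.9] T [ 0.08 -0.06 -0.01] gap 0.125 g 58.7
```

Now a gentle upward tug to see whether both hooks hold.

```bash
for i in 1 2 3 4; do python3 -m creep '[[[0,0,-0.05],0],[[0,0,0],0]]' >/dev/null; python3 -c "
from st import *
st()"; done
```

```text
t 31.3 tcp [536.2 167.6  85.8] tooly deg -12.15 z [-0. -0. -1.] F [ 0.7  0.2 -0.3] T [ 0.14 -0.   -0.02] gap 0.125 g 58.7
t 31.55 tcp [536.1 167.6  86.3] tooly deg -12.15 z [-0. -0. -1.] F [ 0.7 -0.2 -2.8] T [ 0.06 -0.    0.03] gap 0.12 g 58.7
t 31.8 tcp [536.  167.5  86.4] tooly deg -12.14 z [-0.001 -0.    -1.   ] F [  1.    1.3 -10.2] T [ 0.15 -0.2   0.02] gap 0.124 g 58.7
t 32.05 tcp [535.8 167.4  86.7] tooly deg -12.15 z [-0.001 -0.    -1.   ] F [  1.9   0.7 -17.7] T [ 0.21 -0.42 -0.  ] gap 0.125 g 58.4
```

Both hooks hold: the play is 1.5 mm and the pull is centred. I'll set the lid back on the rim lightly, release and retreat.

```bash
python3 -m creep '[[[0,0,0.1],0],[[0,0,0.1],0],[[0,0,0.08],0],[[0,0,0],0]]' >/dev/null; python3 -c "
from st import *
st()"; python3 -m creep '[[[0,0,0],0],[[0,0,0],0],[[0,0,0],0],[[0,0,0],0],[[0,0,0],0],[[0,0,0],0],[[0,0,0],0]]' 0 >/dev/null; python3 -c "
from st import *
st()";  python3 -m creep '[[[0,0,-0.5],0],[[0,0,-1],0],[[0,0,-2],0],[[0,0,-2],0],[[0,0,-2],0],[[0,0,-2],0],[[-3,0,0],0],[[-3,0,0],0],[[-3,0,0],0],[[-3,0,0],0],[[-3,0,0],0],[[-3,0,0],0],[[0,0,0],0]]' >/dev/null
python3 - <<'E'
from edge import *
s,M=st()
t=np.mean([optics.read_camera('top') for _ in range(3)],0);s=np.mean([optics.read_camera('scene') for _ in range(3)],0)
np.save('t6',t);np.save('s6',s);s=s.mean(2)
# fitted lid top at z=.062: project expected outline at tray pose as seen by scene, fit edges
a=np.radians(-12.2);ex=np.array([np.cos(a),np.sin(a)]);ey=np.array([-ex[1],ex[0]])
c=ex*.4917+ey*.2781
C=proj("scene",box(c,77.6,[(-.04,-.075,.062),(-.04,.075,.062),(.04,.075,.062),(.04,-.075,.062)]))
Q,r=quad(s,C,[-1,-1,1,1],half=2);print(np.round(Q-C,2).tolist(),r);print(*rect(onplane("scene",Q,.062)))
E
```

```text
t 32.55 tcp [536.6 167.8  85. ] tooly deg -12.14 z [ 0.001  0.    -1.   ] F [-0.5  0.  -1.1] T [ 0.05  0.01 -0.07] gap 0.126 g 61.1
t 33.42 tcp [536.2 167.6  84.5] tooly deg -12.14 z [-0. -0. -1.] F [-0.3  0.7 -0.1] T [ 0.    0.03 -0.01] gap 1.004 g 0.0
t 35.05 tcp [497.8 -10.7 180.2] tooly deg -12.35 z [ 0.    -0.001 -1.   ] F [ 0.5 -0.1  0.1] T [ 0.   -0.02  0.03] gap 0.999 g 0.0
[[0.2, -0.19], [0.06, -0.04], [0.13, -0.02], [0.04, -0.06]] [np.float64(0.27), np.float64(0.09), np.float64(0.07), np.float64(0.07)]
[0.53926894 0.16836072] 77.47136108663683 [0.1493922  0.08018096 0.15018425 0.08038224]
```

All four lid corners lie within 0.3 px of the flush outline, and the gripper is clear.

```bash
python3 -c "
from cell import manip
print(manip.job_done())"
```

```text
the job is handed in; nothing more can be done
None
```

The lid is clipped on by both hooks and measured flush on the rim, and the job was handed in at about 35 s; the push on the tray peaked at about 11 N, a check tug upward reached about 18 N, the first grip on the lid slipped and was redone, and the tin, hammer and awl were never approached.

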